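# Reach the reagent jar behind the carton and put it on the balance

### The arm

A 6-joint arm with a two-finger parallel gripper is mounted at the origin on the work surface. World frame = base frame: x ahead of the robot, y to its left, z up, the work surface at z = 0. Lengths are in m, angles in rad, forces in N, time in s.
With the tool pointing down it reaches from about 0.375 to 0.925 m from the base axis. Payload 5.7 kg.
Tool frame: the origin (TCP) lies between the finger pads; the fingertips stand 19 mm ahead of it and the grasp point (between the pads) is the TCP (manip.nose_length is the distance from the TCP to the fingertips, in m); x points along the fingers, z is the direction in which the jaws open and shut, and the axes are right-handed (so a half turn about x gives the same grasp; the last joint's range is limited). The gripper opens to 85 mm and grips with 20 to 120 N. Pads are 22 mm wide; open, the fingers measure 114 mm over their backs; the gripper's body (76 mm by 85 mm) begins 54 mm behind the grasp point. The pads swing forward as they close: fully open they stand 13 mm farther back than shut.
Start: joints at [-1.234, 0.359, 1.51, -0, 1.272, -0.115], TCP at [0.262, -0.54, 0.25] pointing down, gripper open.
Joint ranges: [-2.97, 2.97], [-1.01, 2.36], [0.21, 2.38], [-0.96, 4.11], [0.2, 2.71], [-2.98, 2.98]. Speed limits (rad/s): [2.39, 2.39, 3.14, 3.14, 3.14, 3.14].

### API

Orientations are given as a rotation vector (axis times angle).
In Python, from station import get_state, eyes, order, manip gives the robot as it stands.
- The arm moves only by the tool play_rows, never from a script. Its argument "deltas" is a list of rows, each a list of 6 numbers: the shift along the world's x, y, z in cm, then the turn, a rotation vector about the world's x, y, z in degrees. In form: [[tx, ty, tz, ax, ay, az], ...]. A call has 1 to 12 rows; each row is the pose to reach, as a shift and turn from the pose commanded when the call began; what a row does not reach only later rows make up. A row lasts 1/12 s, in which the tool goes at most 41.7 mm and 7.16 degrees, less where a joint would pass 70% of its speed; a pose out of reach is approached as far as the arm can. A call with a gripper value outside its range is refused whole. "hand" is the gripper's target within -1 to 1 (shut at 1, half-way at 0, fully open at -1), set as the call begins (left out, the last holds). The fingers move at their own pace and stop on an object; the grip force is fixed at half the most. Time passes only in rows, so rows that repeat a pose let the fingers close. It gives the time, the measured TCP pose, the force and the opening at its end, in the units of the state.
- get_state(): the state, without advancing time (a new reading comes with each control period).
- eyes.camera(name): name is "scene" or "side" or "wrist"; returns (picture, depth): 480x640x3 uint8, red, green, blue; 480x640 float32, m along the optical axis (not along the pixel's ray), 0 where there is no reading.
- eyes.camera_params(name): a dict with "camera_matrix" (3x3 intrinsics, pixels), "view" (4x4, takes a point from world to camera coordinates); the wrist camera has in their place "hand_eye" (4x4, takes a point from camera to tool coordinates, whose origin is the TCP and whose axes are the tool frame's). Camera axes: x right, y down, z forward; pixel columns grow to the right and rows downward; lengths in m; the calibration is good to about 2 mm. A picture is of the moment at which its call begins: read the wrist's pose just before it. camera_params takes no time and is no camera call.
- order.finish_job(): hands the job in, once; it reports no verdict.
The state is a dict: "time": time; "qpos": joint angles; "qd": joint speeds; "joint_torque": joint torques, N m; "ee_pos": TCP position; "tcp_rot": TCP orientation; "wrist_force": force on the tool from outside, world axes, zero at the start; "ft_torque": the same for the moment, N m; "opening": finger opening in m.
Only numpy, scipy, OpenCV 4.12 (cv2) and the standard library are available. Lean on these libraries where they do the work, as an engineer would, in place of code of your own. Each camera call takes 0.05 s, during which the arm holds its last target. There are 200 camera calls.

### The job

The small amber jar that stands behind the upright carton is due for weighing. First move the carton out of the way into the other, empty bay and set it down gently there, upright, while the jar stays where it is; then take the jar out and set it down gently, upright, in the middle of the balance pan.

Things in the scene. Friction and masses are not known exactly. Their poses are not given: they have to be found in the camera images.
- carton_mid (a point): Centre (half-way up) of the carton: a plain closed cardboard box, 55 mm along its x, 85 mm along its y, 140 mm tall (z up), about 250 g. It stands in the front (-x) part of the stocked bay, on that bay's 4 mm floor, its x axis about along the bay's depth. Rigid; it can be gripped across its 55 mm near the top, above the bay walls (40 mm) and the jar.
- jar_mid (a point): Centre (half-way up) of the small screw-cap jar: amber, upright cylinder, 48 mm diameter, 70 mm tall with its white cap, about 150 g, z up along its axis. It stands on the 4 mm floor of the stocked bay, 3 to 15 mm behind (+x of) the carton; behind it are at least 28 mm to the bay's back wall, and at least 25 mm at either side to the side walls. A larger bottle elsewhere is not this one.
- bay_free: The empty bay: a fixed aluminium tray, outside 160 mm deep (its x) and 138 mm wide (its y), floor 4 mm thick, with 4 mm thick walls up to 40 mm high at both sides and at the back (+x); its front (-x) is open. Inside 156 x 130 mm. Origin: centre of its underside, on the bench. z up. The stocked bay, which holds carton and jar, is the same shape and stands beside it, turned up to 10 degrees differently.
- pan (a point): Centre of the top face of the balance's round steel pan, 120 mm diameter, level, 75 mm above the bench, fixed and rigid. The white balance housing below it is 55 mm high, 190 mm wide, and reaches 150 mm before (-x of) and 90 mm behind the pan's centre. z up.

How it is judged:
On the way:
1. the carton stands upright and released in the empty bay, the jar still within 30 mm of where it stood (x of carton_mid in the frame of bay_free between -0.06 and 0.06 m and y of carton_mid in the frame of bay_free between -0.03 and 0.03 m and z of carton_mid in the frame of bay_free between 0.066 and 0.082 m and angle between carton_mid's own z axis and vertical below 0.12 rad and contact force between the fingers and carton below 0.3 N and linear speed of carton below 0.02 m/s and distance of jar_mid from where it was at the start of the episode below 0.03 m), for 0.2 s.
At the end, for the whole second after the job is handed in: The carton stands upright (within 7 degrees) on the floor of the bay that was empty, within 30 mm of its middle line and at most 7 mm out of its open front; the jar stands upright (7 degrees) on the balance pan, within 30 mm of the pan's centre; both released and at rest (x of carton_mid in the frame of bay_free between -0.06 and 0.06 m and y of carton_mid in the frame of bay_free between -0.03 and 0.03 m and z of carton_mid in the frame of bay_free between 0.066 and 0.082 m and angle between each of carton_mid, jar_mid's own z axis and vertical below 0.12 rad and contact force between the fingers and carton below 0.3 N and linear speed of each of carton, jar below 0.02 m/s and horizontal distance between jar_mid and pan below 0.03 m and z of jar_mid in the frame of pan between 0.03 and 0.041 m and contact force between the fingers and jar below 0.3 N); the robot touches nothing.
It fails at once if the carton or the jar is dropped: it falls faster than 0.7 m/s while the fingers do not touch it (about 25 mm of free fall) ((contact force between the fingers and carton below 0.1 N and linear speed of carton above 0.7 m/s) or (contact force between the fingers and jar below 0.1 N and linear speed of jar above 0.7 m/s)).
It also fails if it takes over 58 s, if anything falls off the work surface, if the arm or the gripper's body presses on something with over 40 N, if the wrist force passes 120 N, or if a joint passes its speed limit or range.

## Working session

There is one attempt and no reset: what is moved stays moved. The work goes in short steps, Python scripts to look and compute and a tool call to move; the robot and the scene stay as the last step left them, time stands still between calls to the robot, and variables do not carry over. Pictures are saved under pics/ and viewed, about 8 in all and at most 12, crops included, and the job is handed in when it is done.

Besides the shell and the picture viewer there is one more tool, called after "Emit:" as name(argument=value, ...), one argument or row to a line, values as JSON. play_rows: Moves the arm, as the interface text tells. Its arguments: {"type":"object","properties":{"deltas":{"type":"array","items":{"type":"array","items":{"type":"number"}}},"hand":{"type":"number"}},"required":["deltas"]}

```bash
mkdir -p pics; cat > h.py <<'E'
import numpy as np, cv2
from station import get_state, eyes, order, manip
from scipy.spatial.transform import Rotation as R
def grab(name):
    s=get_state(); im,d=eyes.camera(name); p=eyes.camera_params(name)
    K=np.array(p["camera_matrix"])
    if "view" in p: T=np.linalg.inv(np.array(p["view"]))
    else:
        W=np.eye(4); W[:3,:3]=R.from_rotvec(s["tcp_rot"]).as_matrix(); W[:3,3]=s["ee_pos"]; T=W@np.array(p["hand_eye"])
    v,u=np.mgrid[:480,:640]
    P=np.stack([(u-K[0,2])/K[0,0]*d,(v-K[1,2])/K[1,1]*d,d],-1)@T[:3,:3].T+T[:3,3]
    P[d==0]=np.nan
    return im,d,P,K,T
def save(n,im): cv2.imwrite(n,cv2.cvtColor(im,cv2.COLOR_RGB2BGR))
E
python3 - <<'E'
from h import *
for n in ("scene","side"):
    im,d,P,K,T=grab(n); save(f"pics/{n}0.png",im); np.savez(f"{n}0.npz",im=im,P=P,K=K,T=T); print(n,T.round(3).tolist())
print(get_state())
E
```

```text
scene [[-0.024, 0.53, -0.847, 1.225], [1.0, 0.015, -0.019, -0.013], [0.003, -0.848, -0.531, 0.517], [0.0, 0.0, 0.0, 1.0]]
side [[0.997, -0.037, 0.073, 0.466], [-0.079, -0.647, 0.758, -0.638], [0.019, -0.761, -0.648, 0.605], [0.0, 0.0, 0.0, 1.0]]
{'time': 0.1, 'qpos': array([-1.23409032e+00,  3.59438346e-01,  1.51130709e+00, -4.58040680e-06,
        1.27253190e+00, -1.15080418e-01]), 'qd': array([ 0.00051936, -0.00025076, -0.00243599, -0.00020002, -0.00065031,
       -0.0004659 ]), 'joint_torque': array([-2.98650921e-04, -5.28652453e+01, -2.79349172e+01, -2.77723557e-04,
        5.09937177e-03, -1.25816490e-05]), 'ee_pos': array([ 0.26175309, -0.53924804,  0.24954095]), 'tcp_rot': array([ 0.8713356 ,  1.39104172, -0.86961555]), 'wrist_force': array([0.49657148, 0.23504181, 0.44867302]), 'ft_torque': array([ 0.02455755,  0.04191441, -0.02385959]), 'opening': 0.08558621472684687}
```

View pics/scene0.png

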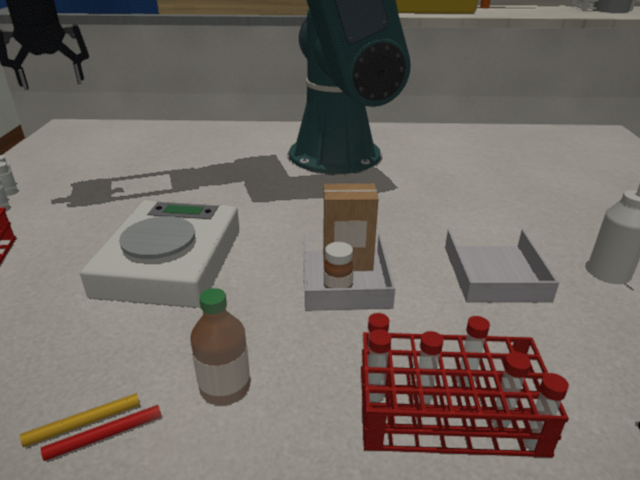

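View pics/side0.png

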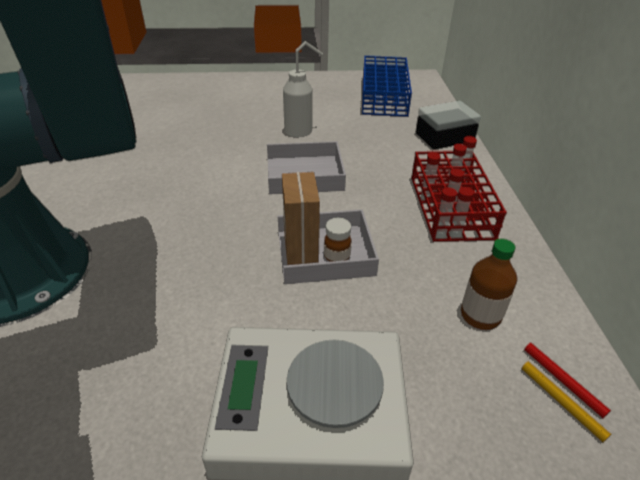

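The scene view faces the robot. The pan is at px (158,238), the jar at (339,265) behind the carton at (350,225), and the empty bay at (500,265). The side view shows the carton at (301,220), the jar at (338,240), the pan at (335,382) and the free bay at (306,168). Next I'll measure these from the depth images.

```bash
python3 - <<'E'
from h import *
def rect(q,n):
    q=q[:,:2].astype(np.float32)
    r=cv2.minAreaRect(q*1000); print(n,len(q),'c',np.round(r[0],1),'size',np.round(r[1],1),'ang',round(r[2],1))
for n in ("scene","side"):
    D=np.load(n+"0.npz"); P=D["P"]; im=D["im"].astype(int)
    def sel(box,zl,zh):
        x0,x1,y0,y1=box; m=np.zeros((480,640),bool); m[y0:y1,x0:x1]=1
        m&=(P[...,2]>zl)&(P[...,2]<zh); return P[m]
    b=dict(scene=dict(c=(315,385,178,215),j=(322,358,238,262),p=(112,205,212,265),f=(440,560,225,305),s=(295,400,230,310)),
           side=dict(c=(278,325,168,190),j=(322,356,215,240),p=(280,390,335,430),f=(260,350,138,197),s=(272,382,205,285)))[n]
    print(n)
    q=sel(b['c'],.139,.155); rect(q,'carton'); print(np.median(q[:,2]))
    q=sel(b['j'],.068,.082); rect(q,'jar'); print(np.median(q[:,2]))
    q=sel(b['p'],.071,.082); rect(q,'pan'); print(np.median(q[:,2]))
    q=sel(b['f'],.035,.045); rect(q,'free'); 
    q=sel(b['s'],.035,.042); rect(q,'stock')
    q=sel(b['f'],-.01,.012); rect(q,'floorfree'); print(np.median(q[:,2]))
E
```

```text
scene
carton 942 c [490.6  20.3] size [59.3 85.5] ang 2.5
0.1430625368344868
jar 466 c [545.8   8.7] size [60.6 54.2] ang 3.1
0.07272340610337175
pan 2301 c [ 520.3 -294.9] size [119.3 119.2] ang 1.5
0.0742286938784606
free 699 c [509.9 272.6] size [162.  140.6] ang 1.2
stock 849 c [534.3  15.2] size [162.5 138.3] ang 3.4
floorfree 7027 c [467.4 305.2] size [232.2 300. ] ang 80.0
7.236135219379491e-05
side
carton 588 c [486.6  38.9] size [54.8 55.7] ang 2.2
0.14396328597744606
jar 373 c [550.6   3.9] size [43.9 40.9] ang 83.6
0.0736095071242503
pan 6556 c [ 516.7 -293.2] size [119.2 119.7] ang 28.2
0.07480499638343868
free 412 c [506.9 274.8] size [159.  144.8] ang 1.4
stock 871 c [531.3  17. ] size [160.2 142.5] ang 3.4
floorfree 2954 c [508.3 313.6] size [249.6 217.3] ang 86.9
0.002360908531850503
```

```bash
python3 - <<'E'
from h import *
s=get_state(); M=R.from_rotvec(s["tcp_rot"]).as_matrix(); print(M.round(3)); print(np.degrees(np.arctan2(M[1,2],M[0,2])), manip.nose_length)
E
```

```text
[[-0.001  0.9    0.437]
 [ 0.002  0.437 -0.9  ]
 [-1.     0.    -0.002]]
-64.11445831082385 0.019
```

Emit:
play_rows(
  deltas=[
    [4,10,0,0,0,12],
    [8,20,0,0,0,24],
    [12,30,0,0,0,36],
    [16,40,0,0,0,48],
    [20,50,0,0,0,60],
    [22.8,56,0,0,0,66.5],
    [22.8,56,0,0,0,66.5],
    [22.8,56,0,0,0,66.5],
    [22.8,56,0,0,0,66.5],
    [22.8,56,0,0,0,66.5],
    [22.8,56,0,0,0,66.5],
    [22.8,56,0,0,0,66.5],
  ],
  hand=-1,
)

```text
time: 1.1
ee_pos: [0.4502, -0.0745, 0.2502]
tcp_rot: [-0.033, 1.571, 0.033]
wrist_force: [0.7, -0.8, -0.2]
opening: 0.0854
```

Emit:
play_rows(
  deltas=[
    [3,6.5,0,0,0,3],
    [3,6.5,0,0,0,3],
    [3,6.5,0,0,0,3],
    [3,6.5,0,0,0,3],
    [3,6.5,0,0,0,3],
    [3,6.5,0,0,0,3],
  ],
)

```text
time: 1.6
ee_pos: [0.4795, -0.0125, 0.25]
tcp_rot: [-0.073, 1.571, 0.073]
wrist_force: [-0.3, 0.5, -0.5]
opening: 0.0853
```

```bash
python3 - <<'E'
from h import *
im,d,P,K,T=grab("wrist"); save("pics/w1.png",im)
s=get_state(); M=R.from_rotvec(s["tcp_rot"]).as_matrix(); print(s["ee_pos"],np.degrees(np.arctan2(M[1,2],M[0,2])),T[:3,3])
for n,a,b in(("carton",.139,.15),("jar",.068,.08),("wall",.036,.043)):
    m=((P[...,2]>a)&(P[...,2]<b)).astype(np.uint8); k,l,st,_=cv2.connectedComponentsWithStats(m)
    for i in range(1,k):
        if st[i,4]>300:
            q=P[l==i][:,:2].astype(np.float32)*1000; r=cv2.minAreaRect(q); print(n,st[i],np.round(r[0],1),np.round(r[1],1),round(r[2],1))
E
```

```text
[ 0.47955978 -0.01268818  0.25010788] 5.288043588734958 [0.4722231  0.05679574 0.37336086]
carton [  292   112   100   145 12899] [486.6  21.5] [55.1 85.3] 2.5
jar [ 385  176   56   54 2314] [550.    4.5] [42.1 42.7] 69.7
jar [592 350  48  18 432] [ 753.9 -116.5] [41.4  8.2] 25.1
wall [ 292   93  196  166 2485] [530.7  16.2] [160.  138.5] 3.7
wall [616 113  24  72 466] [734.5  59.7] [18.  60.2] 16.3
wall [562 332  58  45 374] [ 749.3 -129. ] [63.  23.3] 49.0
wall [ 203  365  231   44 1028] [ 495.3 -196.7] [  4.5 236.9] 84.6
```

View pics/w1.png

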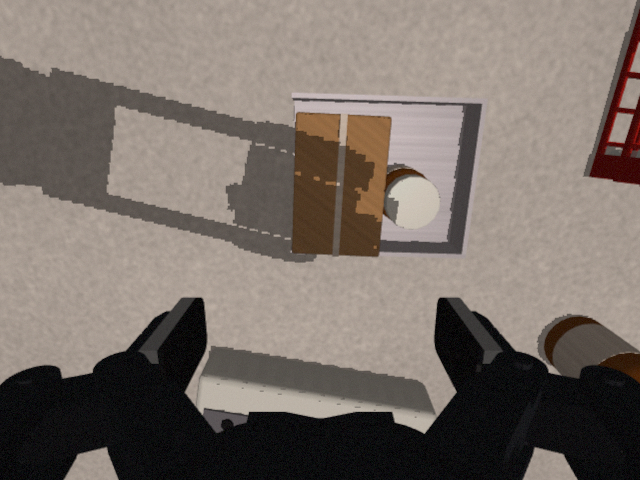

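Emit:
play_rows(
  deltas=[
    [0.7,3.4,0,0,0,-2.8],
    [0.7,3.4,0,0,0,-2.8],
    [0.7,3.4,-2,0,0,-2.8],
    [0.7,3.4,-5,0,0,-2.8],
    [0.7,3.4,-8,0,0,-2.8],
    [0.7,3.4,-10.5,0,0,-2.8],
    [0.7,3.4,-12,0,0,-2.8],
    [0.7,3.4,-13,0,0,-2.8],
    [0.7,3.4,-13,0,0,-2.8],
    [0.7,3.4,-13,0,0,-2.8],
  ],
)

```text
time: 2.48
ee_pos: [0.4871, 0.0217, 0.1204]
tcp_rot: [-0.035, 1.571, 0.035]
wrist_force: [0.8, 0.1, -0.5]
opening: 0.0853
```

Emit:
play_rows(
  deltas=[
    [0,0,0,0,0,0],
    [0,0,0,0,0,0],
    [0,0,0,0,0,0],
    [0,0,0,0,0,0],
    [0,0,0,0,0,0],
    [0,0,0,0,0,0],
  ],
  hand=1,
)

```text
time: 2.98
ee_pos: [0.488, 0.0223, 0.1215]
tcp_rot: [-0.036, 1.568, 0.035]
wrist_force: [-2.0, -1.3, 7.3]
opening: 0.0544
```

Emit:
play_rows(
  deltas=[
    [0,0,0,0,0,0],
    [0,0,0,0,0,0],
    [0,0,0.5,0,0,0],
    [0,0,1.5,0,0,0],
    [0,0,3,0,0,0],
    [0,0,4.5,0,0,0],
    [0,0,6,0,0,0],
    [0,0,7,0,0,0],
    [0,0,7.5,0,0,0],
    [0,0,7.5,0,0,0],
    [0,0,7.5,0,0,0],
  ],
)

```text
time: 3.9
ee_pos: [0.487, 0.0225, 0.1952]
tcp_rot: [-0.035, 1.571, 0.035]
wrist_force: [-0.7, 0.4, -3.7]
opening: 0.0542
```

```bash
python3 - <<'E'
from h import *
im,d,P,K,T=grab("side"); save("pics/s1.png",im[100:340,200:520].repeat(2,0).repeat(2,1)); print(get_state()["wrist_force"])
E
```

```text
[ 0.15136225 -0.08276107 -3.67337615]
```

View pics/s1.png

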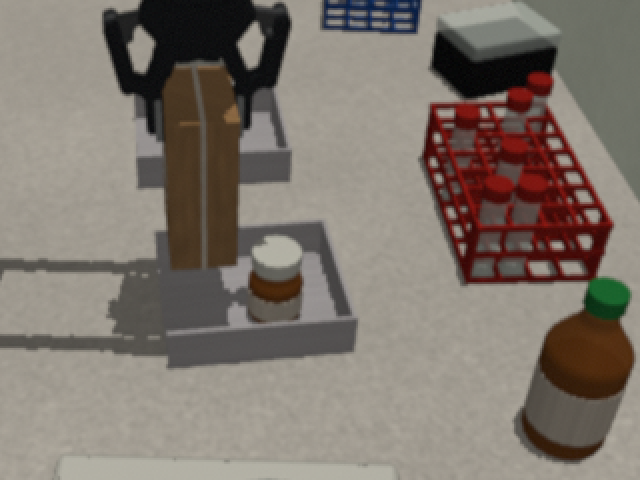

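The crop shows the carton hanging upright from the fingers at (205,165), and the jar still standing at (275,280). Next is the carry to the free bay.

Emit:
play_rows(
  deltas=[
    [0,1,0,0,0,0],
    [0.2,3,0,0,0,0],
    [0.4,5.5,0,0,0,-1],
    [0.6,8.5,0,0,0,-1],
    [0.8,11.5,0,0,0,-1],
    [1,14.5,0,0,0,-1],
    [1.2,17.5,0,0,0,-1.2],
    [1.4,20.5,0,0,0,-1.2],
    [1.5,23,0,0,0,-1.2],
    [1.5,24.5,0,0,0,-1.2],
    [1.5,25.1,0,0,0,-1.2],
    [1.5,25.1,0,0,0,-1.2],
  ],
)

```text
time: 4.95
ee_pos: [0.5013, 0.2749, 0.1943]
tcp_rot: [-0.021, 1.572, 0.021]
wrist_force: [0.9, 0.1, -3.1]
opening: 0.0545
```

Emit:
play_rows(
  deltas=[
    [0,0,-0.5,0,0,0],
    [0,0,-1.5,0,0,0],
    [0,0,-2.5,0,0,0],
    [0,0,-3.5,0,0,0],
    [0,0,-4.5,0,0,0],
    [0,0,-5.5,0,0,0],
    [0,0,-6.2,0,0,0],
    [0,0,-6.6,0,0,0],
    [0,0,-6.8,0,0,0],
    [0,0,-6.9,0,0,0],
    [0,0,-7,0,0,0],
    [0,0,-7,0,0,0],
  ],
)

```text
time: 5.95
ee_pos: [0.5024, 0.2736, 0.1255]
tcp_rot: [-0.019, 1.57, 0.019]
wrist_force: [0.3, -0.1, -3.5]
opening: 0.0544
```

```bash
python3 - <<'E'
from h import *
im,d,P,K,T=grab("scene"); save("pics/c2.png",im[160:340,400:640].repeat(3,0).repeat(3,1)); s=get_state(); print(s["wrist_force"],s["ee_pos"])
E
```

```text
[-0.33818413 -0.98469721 -2.72792507] [0.50244675 0.27360463 0.1256339 ]
```

View pics/c2.png

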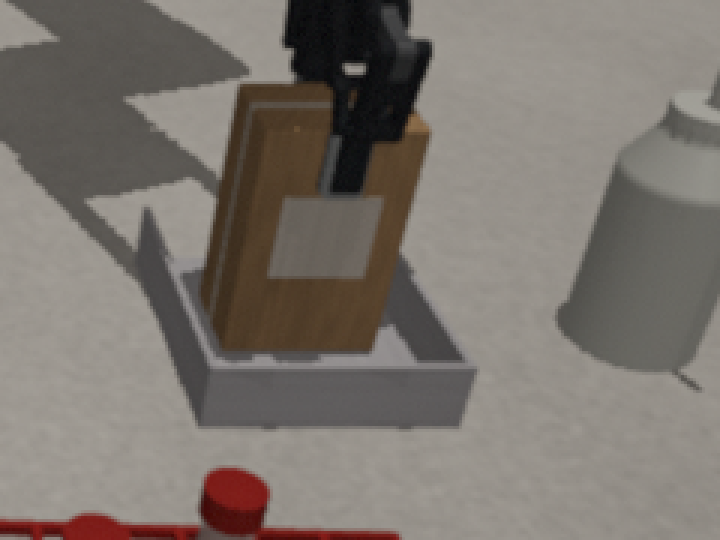

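```bash
python3 - <<'E'
from h import *
im,d,P,K,T=grab("scene")
m=(abs(P[...,0]-.5)<.06)&(abs(P[...,1]-.274)<.08)&(P[...,2]<.125)&(P[...,2]>.05)&(P[...,0]>.52)
for zl in np.arange(.05,.13,.012):
    q=P[m&(abs(P[...,2]-zl)<.004)]; print(round(zl,3),len(q),np.percentile(q[:,1],[1,50,99]).round(4),np.median(q[:,0]).round(4))
q=P[(abs(P[...,0]-.5)<.06)&(abs(P[...,1]-.274)<.06)&(P[...,2]<.165)&(P[...,2]>.14)]
q=q[np.abs(q[:,1]-.274)>.02]
for a,b in((.225,.25),(.3,.325)):
    k=q[(q[:,1]>a)&(q[:,1]<b)]; print(len(k),np.median(k[:,2]))
E
```

```text
0.05 119 [0.2293 0.2704 0.3133] 0.5313
0.062 223 [0.2293 0.2704 0.3132] 0.5318
0.074 226 [0.2292 0.2696 0.313 ] 0.5315
0.086 245 [0.2292 0.2701 0.3132] 0.5315
0.098 244 [0.2292 0.2702 0.3139] 0.5316
0.11 212 [0.2291 0.263  0.3127] 0.532
0.122 223 [0.2294 0.2657 0.3128] 0.5322
309 0.14679409078644295
71 0.14637727684639634
```

The carton measures vertical and its top is about 4 mm too high, so I'll lower the remainder slowly.

Emit:
play_rows(
  deltas=[
    [0,0,-0.1,0,0,0],
    [0,0,-0.2,0,0,0],
    [0,0,-0.3,0,0,0],
    [0,0,-0.35,0,0,0],
    [0,0,-0.4,0,0,0],
    [0,0,-0.4,0,0,0],
    [0,0,-0.4,0,0,0],
  ],
)

```text
time: 6.63
ee_pos: [0.5021, 0.2735, 0.1216]
tcp_rot: [-0.019, 1.571, 0.019]
wrist_force: [-1.4, -0.2, 4.1]
opening: 0.0542
```

Emit:
play_rows(
  deltas=[
    [0,0,0,0,0,0],
    [0,0,0,0,0,0],
    [0,0,0,0,0,0],
    [0,0,0,0,0,0],
    [0,0,0,0,0,0],
    [0,0,0,0,0,0],
    [0,0,0,0,0,0],
    [0,0,0,0,0,0],
  ],
  hand=-1,
)

```text
time: 7.3
ee_pos: [0.5022, 0.2734, 0.1212]
tcp_rot: [-0.019, 1.571, 0.019]
wrist_force: [-0.4, -0.4, 0.1]
opening: 0.0852
```

Emit:
play_rows(
  deltas=[
    [0,0,0.5,0,0,0],
    [0,0,2,0,0,0],
    [0,0,4,0,0,0],
    [0,0,6,0,0,0],
    [0,0,9,0,0,0],
    [0,0,12,0,0,0],
    [0,0,12,0,0,0],
    [0,0,12,0,0,0],
  ],
)

```text
time: 7.97
ee_pos: [0.5035, 0.274, 0.2437]
tcp_rot: [-0.018, 1.566, 0.02]
wrist_force: [-0.2, 0.5, -0.2]
opening: 0.0854
```

Emit:
play_rows(
  deltas=[
    [1,-4,0,0,0,0],
    [2,-8,0,0,0,0],
    [3,-12,0,0,0,0],
    [4,-16,0,0,0,0],
    [4.8,-19,0,0,0,1.2],
    [4.8,-22,0,0,0,1.2],
    [4.8,-24,0,0,0,1.2],
    [4.8,-26,0,0,0,1.2],
    [4.8,-27,0,0,0,1.2],
    [4.8,-27,0,0,0,1.2],
    [4.8,-27,0,0,0,1.2],
    [4.8,-27,0,0,0,1.2],
  ],
)

```text
time: 8.97
ee_pos: [0.5498, 0.0045, 0.2408]
tcp_rot: [-0.035, 1.571, 0.036]
wrist_force: [0.2, -0.9, 0.0]
opening: 0.0851
```

```bash
python3 - <<'E'
from h import *
im,d,P,K,T=grab("wrist")
s=get_state(); M=R.from_rotvec(s["tcp_rot"]).as_matrix(); print(s["ee_pos"],np.degrees(np.arctan2(M[1,2],M[0,2])))
i2,d2,P2,_,_=grab("side"); save("pics/side2.png",i2)
for nm,Q in(("wrist",P),("side",P2)):
  for n,a,b,x,y in(("jar",.069,.078,.55,.005),("carton",.138,.15,.503,.274),("wallS",.036,.043,.531,.016),("wallF",.036,.043,.507,.274)):
    r0=.035 if n=="jar" else .085
    q=Q[(Q[...,2]>a)&(Q[...,2]<b)&(abs(Q[...,0]-x)<r0)&(abs(Q[...,1]-y)<r0)]
    if len(q)>30:
        r=cv2.minAreaRect(q[:,:2].astype(np.float32)*1000); print(nm,n,len(q),np.round(r[0],1),np.round(r[1],1),round(r[2],1),np.median(q[:,2]).round(4))
E
```

```text
[0.54992306 0.00465143 0.24098629] 2.6445997692808083
wrist jar 2335 [550.    4.6] [42.  42.3] 6.2 0.0737
wrist wallS 2998 [530.3  16.1] [160.3 138.4] 3.7 0.0397
side jar 360 [550.6   4.4] [42.9 40.8] 84.0 0.0736
side carton 209 [500.9 271.7] [54.4 87.8] 2.1 0.1438
side wallS 814 [531.   17.3] [159.9 142.9] 3.6 0.0392
side wallF 472 [506.8 274.1] [159.4 141.5] 1.6 0.0393
```

View pics/side2.png

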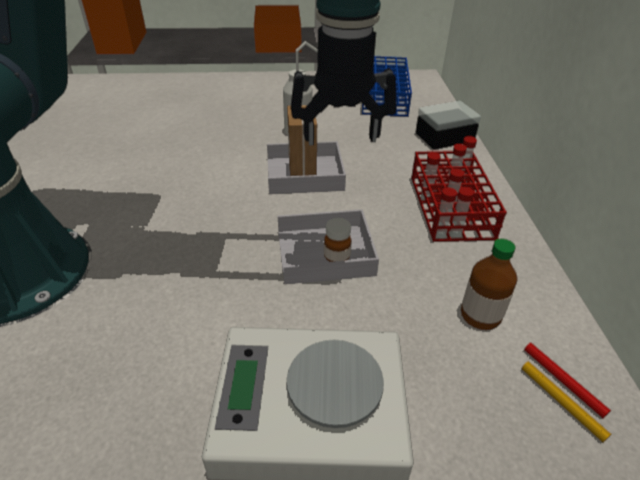

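The side view shows the carton upright in the far bay at (303,145), the jar alone at (338,240) and the fingers clear. To keep away from the back wall I'll go in for the jar with the fingers only partly open.

Emit:
play_rows(
  deltas=[
    [0,0,-3,0,0,0],
    [0,0,-6,0,0,0],
    [0,0,-9,0,0,0],
    [0,0,-11,0,0,0],
    [0,0,-12,0,0,0],
    [0,0,-12,0,0,0],
    [0,0,-12,0,0,0],
  ],
  hand=-0.6,
)

```text
time: 9.65
ee_pos: [0.5504, 0.004, 0.1215]
tcp_rot: [-0.036, 1.571, 0.036]
wrist_force: [0.2, -0.7, 0.0]
opening: 0.0685
```

Emit:
play_rows(
  deltas=[
    [0,0,-1.5,0,0,0],
    [0,0,-3,0,0,0],
    [0,0,-4.5,0,0,0],
    [0,0,-6,0,0,0],
    [0,0,-7,0,0,0],
    [0,0,-7.6,0,0,0],
    [0,0,-7.6,0,0,0],
    [0,0,-7.6,0,0,0],
  ],
)

```text
time: 10.32
ee_pos: [0.5508, 0.0034, 0.0459]
tcp_rot: [-0.036, 1.57, 0.035]
wrist_force: [0.8, -0.0, 0.2]
opening: 0.0682
```

Emit:
play_rows(
  deltas=[
    [0,0,0,0,0,0],
    [0,0,0,0,0,0],
    [0,0,0,0,0,0],
    [0,0,0,0,0,0],
    [0,0,0,0,0,0],
    [0,0,0,0,0,0],
    [0,0,0,0,0,0],
    [0,0,0,0,0,0],
  ],
  hand=1,
)

```text
time: 10.98
ee_pos: [0.551, 0.0034, 0.0466]
tcp_rot: [-0.036, 1.569, 0.035]
wrist_force: [-0.9, 0.4, 5.9]
opening: 0.0457
```

Emit:
play_rows(
  deltas=[
    [0,0,0.5,0,0,0],
    [0,0,1.5,0,0,0],
    [0,0,3,0,0,0],
    [0,0,5,0,0,0],
    [0,0,7,0,0,0],
    [0,0,9,0,0,0],
    [0,0,11,0,0,0],
    [0,0,12.5,0,0,0],
    [0,0,13.5,0,0,0],
    [0,0,13.5,0,0,0],
    [0,0,13.5,0,0,0],
  ],
)

```text
time: 11.9
ee_pos: [0.5503, 0.0034, 0.1808]
tcp_rot: [-0.036, 1.569, 0.035]
wrist_force: [-0.3, -0.3, -1.3]
opening: 0.0459
```

```bash
python3 - <<'E'
from h import *
im,d,P,K,T=grab("side"); save("pics/s3.png",im[60:300,200:520].repeat(2,0).repeat(2,1)); s=get_state(); print(s["wrist_force"],s["ee_pos"],s["opening"])
x,y=s["ee_pos"][:2]
q=P[(abs(P[...,0]-x)<.03)&(abs(P[...,1]-y)<.03)&(P[...,2]<.17)&(P[...,2]>.11)]
print(len(q)); 
for z in np.arange(.125,.17,.008):
    k=q[abs(q[:,2]-z)<.003]
    if len(k): print(round(z,3),len(k),k.min(0).round(4),k.max(0).round(4))
E
```

```text
[-0.584072    0.24409521 -2.41181562] [0.54967739 0.00348045 0.17993472] 0.04573874917048517
467
0.141 54 [ 0.5271 -0.0187  0.1389] [0.5711 0.0027 0.144 ]
0.149 99 [ 0.5266 -0.0208  0.146 ] [0.5728 0.0006 0.152 ]
0.157 93 [ 0.5264 -0.0197  0.154 ] [ 5.721e-01 -2.000e-04  1.600e-01]
0.165 99 [ 0.5212 -0.0202  0.1621] [5.796e-01 2.000e-04 1.680e-01]
```

View pics/s3.png

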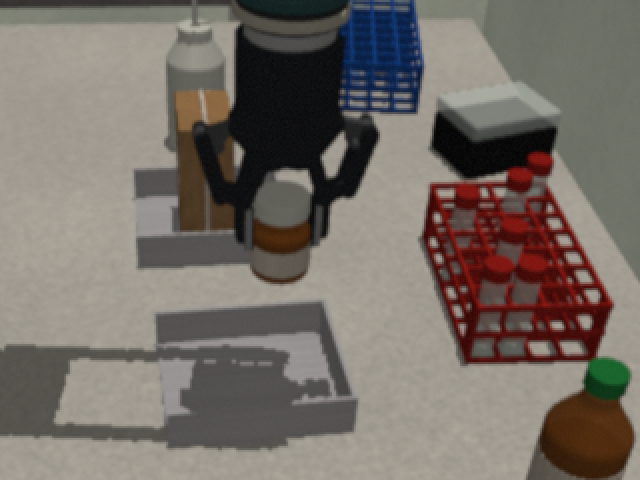

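The crop shows the jar held upright at (280,230), the stocked bay empty, and the carton standing in the other bay. Next is the carry to the pan.

Emit:
play_rows(
  deltas=[
    [-0.1,-1,0,0,0,0],
    [-0.4,-3,0,0,0,0],
    [-0.7,-6,0,0,0,0],
    [-1.1,-9.5,0,0,0,0],
    [-1.5,-13,0,0,0,0],
    [-1.9,-16.5,0,0,0,0],
    [-2.3,-20,0,0,0,0],
    [-2.7,-23.5,0,0,0,0],
    [-3,-26.5,0,0,0,0],
    [-3.2,-28.7,0,0,0,0],
    [-3.3,-29.7,0,0,0,0],
    [-3.3,-29.7,0,0,0,0],
  ],
)

```text
time: 12.95
ee_pos: [0.5163, -0.296, 0.1791]
tcp_rot: [-0.033, 1.572, 0.033]
wrist_force: [-0.3, 0.8, -1.9]
opening: 0.0452
```

Emit:
play_rows(
  deltas=[
    [0,0,-0.5,0,0,0],
    [0,0,-1.5,0,0,0],
    [0,0,-2.5,0,0,0],
    [0,0,-3.5,0,0,0],
    [0,0,-4.3,0,0,0],
    [0,0,-5,0,0,0],
    [0,0,-5.4,0,0,0],
    [0,0,-5.7,0,0,0],
    [0,0,-5.8,0,0,0],
    [0,0,-5.8,0,0,0],
    [0,0,-5.8,0,0,0],
  ],
)

```text
time: 13.87
ee_pos: [0.5174, -0.2938, 0.1226]
tcp_rot: [-0.036, 1.57, 0.035]
wrist_force: [0.9, -0.2, -1.0]
opening: 0.0457
```

```bash
python3 - <<'E'
from h import *
im,d,P,K,T=grab("scene"); save("pics/c4.png",im[120:320,60:300].repeat(3,0).repeat(3,1)); s=get_state(); print(s["wrist_force"],s["ee_pos"],s["opening"])
E
```

```text
[ 0.01476509 -0.38626436 -1.3404302 ] [ 0.51746364 -0.29386936  0.12273485] 0.04507190496719645
```

View pics/c4.png

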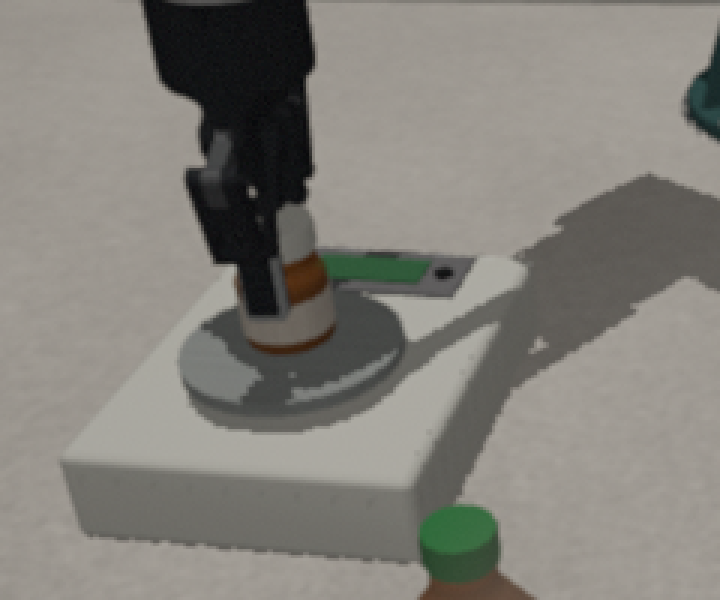

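The jar is upright over the middle of the pan, with its base at (290,345), and about 5 mm above it. I'll lower it gently.

Emit:
play_rows(
  deltas=[
    [0,0,-0.1,0,0,0],
    [0,0,-0.2,0,0,0],
    [0,0,-0.3,0,0,0],
    [0,0,-0.4,0,0,0],
    [0,0,-0.45,0,0,0],
    [0,0,-0.5,0,0,0],
    [0,0,-0.5,0,0,0],
    [0,0,-0.5,0,0,0],
  ],
)

```text
time: 14.58
ee_pos: [0.5171, -0.2936, 0.1177]
tcp_rot: [-0.036, 1.571, 0.035]
wrist_force: [-1.7, 1.6, 5.0]
opening: 0.0455
```

Emit:
play_rows(
  deltas=[
    [0,0,0,0,0,0],
    [0,0,0,0,0,0],
    [0,0,0,0,0,0],
    [0,0,0,0,0,0],
    [0,0,0,0,0,0],
    [0,0,0,0,0,0],
    [0,0,0,0,0,0],
    [0,0,0,0,0,0],
  ],
  hand=-1,
)

```text
time: 15.25
ee_pos: [0.5172, -0.2936, 0.1172]
tcp_rot: [-0.035, 1.571, 0.035]
wrist_force: [-0.2, 0.1, -0.2]
opening: 0.0853
```

Emit:
play_rows(
  deltas=[
    [0,0,0.5,0,0,0],
    [0,0,1.5,0,0,0],
    [0,0,3,0,0,0],
    [0,0,5,0,0,0],
    [0,0,8,0,0,0],
    [0,0,11,0,0,0],
    [0,0,14,0,0,0],
    [0,0,14,0,0,0],
    [0,0,14,0,0,0],
  ],
)

```text
time: 16.0
ee_pos: [0.5184, -0.2945, 0.2605]
tcp_rot: [-0.038, 1.566, 0.033]
wrist_force: [0.7, 0.1, -0.3]
opening: 0.0851
```

```bash
python3 - <<'E'
from h import *
print(get_state()["ee_pos"])
for nm in("scene","side"):
  im,d,Q,K,T=grab(nm); save(f"pics/{nm}5.png",im)
  for n,a,b,x,y,r0 in(("jar",.138,.15,.517,-.294,.04),("carton",.138,.15,.503,.274,.085)):
    q=Q[(Q[...,2]>a)&(Q[...,2]<b)&(abs(Q[...,0]-x)<r0)&(abs(Q[...,1]-y)<r0)]
    r=cv2.minAreaRect(q[:,:2].astype(np.float32)*1000); print(nm,n,len(q),np.round(r[0],1),np.round(r[1],1),round(r[2],1),np.median(q[:,2]).round(4))
E
```

```text
[ 0.5184338  -0.29448124  0.26053848]
scene jar 362 [ 520.9 -293.2] [43.6 41.9] 7.2 0.144
scene carton 1047 [505.1 271. ] [86.9 57.9] 89.9 0.1429
side jar 1003 [ 517.1 -291.8] [44.  41.4] 85.9 0.1447
side carton 273 [486.7 272.3] [29.4 87.8] 4.6 0.1437
```

View pics/scene5.png

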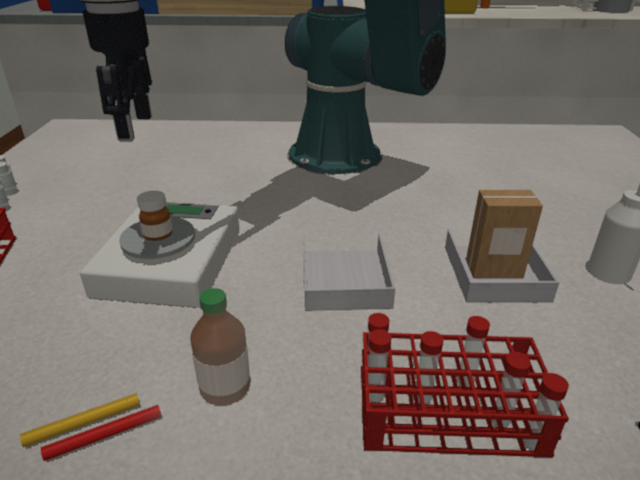

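The jar stands upright in the middle of the pan at (155,218). The carton stands upright in the other bay at (503,235), and the gripper is clear of both.

```bash
python3 -c "
from h import *
print(order.finish_job())"
```

```text
the job is handed in; nothing more can be done
None
```

I moved the carton into the empty bay and set it down upright. Then I took the jar out, set it upright in the middle of the balance pan, and handed the job in at about 16 s.

**Last checks:**
- **Carton:** it is about 3 mm off the bay's middle line and about 5 mm forward of the bay's centre. Its top measured about 0.143 m high, so it stands on the bay floor.
- **Jar:** it is within about 3 mm of the pan's centre. Its top measured about 0.144 m high, so it stands on the pan.
- **Jar during the carton move:** it measured within 1 mm of its starting position afterwards.
- **Gripper:** it was open and about 14 cm above the jar's grip height, with wrist force near zero.

**Disagreements:** the scene and side cameras differed by 3–4 mm in x, which is well inside the tolerances. In the last side view I measured only part of the carton's top (29 of 55 mm), so I did not use that view's x value for the carton. Its y value agreed.

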